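# Pry open the wide slide case with the blade lifter

## Robot

A 6-joint arm with a two-finger parallel gripper is mounted at the origin on a cart in front of the work surface, level with it; the furniture and walls round the work are solid. World frame = base frame: x ahead of the robot, y to its left, z up, the work surface at z = 0. Lengths are in mm, angles in rad, forces in N, time in s.
With the tool pointing down it reaches from about 350 to 875 mm from the base axis. Payload 15.5 kg.
Tool frame: the origin (TCP) lies on the front face of the gripper's body, between the roots of the fingers; the fingertips stand 73 mm ahead of it and the grasp point (between the pads) lies 54 mm ahead of it (arm.grasp_offset is the distance from the TCP to the grasp point, in mm); z points along the fingers, y is the direction in which the jaws open and shut (so a half turn about z gives the same grasp; the last joint's range is limited). The gripper opens to 85 mm and grips with 20 to 120 N. Pads are 22 mm wide; open, the fingers measure 114 mm over their backs; the gripper's body (76 mm by 85 mm) begins 54 mm behind the grasp point. The pads swing forward as they close: fully open they stand 13 mm farther back than shut.
Start: joints at [-1.319, 0.494, 1.345, -0, 1.302, -0.096], TCP at [212.433, -587.792, 303.877] pointing down, gripper open.
Joint ranges: [-2.91, 2.91], [-0.82, 2.16], [0.22, 2.67], [-1.22, 4.37], [0.12, 2.79], [-3.08, 3.08]. Speed limits (rad/s): [1.89, 1.89, 2.57, 3.01, 3.01, 3.01].

## Interface

Orientations are given as [roll, pitch, yaw] about the fixed x, y, z axes, in that order (R = Rz(yaw) Ry(pitch) Rx(roll)).
In Python, from cell import arm, viewer, workorder gives the robot as it stands.
- The arm moves only by the shell command python3 -m pendant 'ROWS' [FORCE]. ROWS is JSON, a list of rows, each an object with "travel": the shift along the tool's x, y, z in m, a list of three; "rot": the turn, a rotation vector about the tool's x, y, z in rad, a list of three; "grip": the closure, from 0 (fully open) to 1 (shut). In form: [{"travel": [tx, ty, tz], "rot": [ax, ay, az], "grip": grip}, ...]. A call has 1 to 12 rows; each row shifts and turns the commanded pose from where the row before left it, along the tool's axes as they then stand; what a row does not reach is not made up. A row lasts 1/10 s, in which the tool goes at most 50 mm and 8.59 degrees, less where a joint would pass 70% of its speed; a pose out of reach is approached as far as the arm can. A call with a gripper value outside its range is refused whole. The fingers move at their own pace and stop on an object; FORCE is the grip in N (left out, the last holds). Time passes only in rows, so rows that do not move let the fingers close. It gives the time, the measured TCP pose, the force and the opening at its end, in the units of the state.
- arm.observe(): the state, without advancing time (a new reading comes with each control period).
- viewer.read_camera(name): name is "scene" or "top"; returns a dict with "image" (480x640x3 uint8, blue, green, red), "camera_matrix" (3x3 intrinsics, pixels), "camera_from_world" (4x4, takes a point from world to camera coordinates). Camera axes: x right, y down, z forward; pixel columns grow to the right and rows downward; lengths in mm; the calibration is good to about 2 mm. A picture is of the moment at which its call begins. There is no depth.
- workorder.sign_off(): hands the job in, once; it reports no verdict.
The state is a dict: "clock": time; "qpos": joint angles; "dq": joint speeds; "joint_torque": joint torques, N m; "tcp_pos": TCP position; "tcp_rot": TCP orientation; "wrist_force": force on the tool from outside, world axes, zero at the start; "wrist_torque": the same for the moment, N m; "finger_gap": finger opening in mm.
Only numpy, scipy, OpenCV 4.12 (cv2) and the standard library are available. Lean on these libraries where they do the work, as an engineer would, in place of code of your own. Each camera call takes 0.05 s, during which the arm holds its last target.

## Task

Take the flat-bladed lifter by its handle, slip its blade into the notch under the front edge of the wider slide case's lid and lever the lid up until it stands open by about 45 degrees or more by itself. Then lay the lifter down flat on the free worktop, clear of both cases. Touch the wide case only with the lifter, never with the gripper, and leave the narrower slide case shut.

Things in the scene. Friction and masses are not known exactly. Their poses are not given: they have to be found in the camera images.
- lifter: Loose tool, 160 mm, 0.08 kg, lying flat at the right, blade pointing away from the robot within 35 degrees. Grey handle 16 wide, 18 high, x -60 to +20 mm; flat steel blade 22 wide, 3 thick, x +20 to +100 mm (tip), its underside level with the handle's. Origin: on the underside at the grip place and centre of mass; x towards the blade, z up.
- case: Wide one of two grey, white-lidded slide cases side by side (either may be left): 110 deep (x), 160 wide (y), body 50 mm high, lid 5 more; the narrow one is 100 wide. Cannot slip. Origin: centre of underside; front, at x = -55, faces the robot within 15 degrees. Mid-front notch, 100 wide, 28 to 50 mm above the worktop, just under the lid; inside it is free above 24 mm.
- case_lid (a joint): Opening of the wide case's lid in rad: 0 shut, grows as the front edge rises, stop at 1.5. Hinge line along the case's y at x = +55 mm, 50 mm up; lid underside at 50 mm; front edge 113 mm from the hinge, so it swings up and away from the robot on that radius. Stiff friction hinge: some 1.5 N upward at the front edge moves it, and it stays where it is left.
- small_case_lid (a joint): Opening in rad of the lid of the narrow slide case (100 mm wide, else like the wide one, same hinge): 0 shut. It must stay shut.

How it is judged (in metres and radians):
On the way:
1. the lid of the wide case is being raised by the lifter (value of joint case_lid above 0.2 rad and contact force between lifter and case above 0.2 N), for 0.1 s.
At the end, for the whole second after the job is handed in: The wide case's lid stands open by itself at more than 0.6 rad (34 degrees), the narrow case's lid is shut (under 0.1 rad), and the lifter lies flat (within 10 degrees) and still on the worktop, not touching the wide case (value of joint case_lid above 0.6 rad and value of joint small_case_lid below 0.1 rad and height (world z) of lifter between -0.01 and 0.015 m and angle between lifter's own z axis and vertical below 0.17 rad and linear speed of lifter below 0.02 m/s and contact force between lifter and case below 0.05 N).
It fails at once if the gripper or arm touches the wide case or its lid (contact force between any of the fingers, the arm and case above 1 N).
It fails at once if the narrow case is opened (value of joint small_case_lid above 0.15 rad).
It also fails if it takes over 53 s, if anything falls off the work surface, if the arm or the gripper's body presses on something with over 40 N, if the wrist force passes 120 N, or if a joint passes its speed limit or range.

## Working session

There is one attempt and no reset: what is moved stays moved. The work goes in short steps, Python scripts to look and compute and a shell command to move; the robot and the scene stay as the last step left them, time stands still between calls to the robot, and variables do not carry over. Pictures are saved under pics/ and viewed, and the job is handed in when it is done.

```bash
mkdir -p pics; ls; python3 - <<'E'
from cell import arm, viewer, workorder
import cv2
print(arm.observe(), arm.grasp_offset)
for n in("scene","top"):
    r=viewer.read_camera(n); cv2.imwrite(f"pics/{n}0.png",r["image"]); print(n,r["camera_matrix"],r["camera_from_world"])
E
```

```text
pics
{'clock': 0.0, 'qpos': array([-1.31952735e+00,  4.94173581e-01,  1.34609876e+00, -6.24891309e-07,
        1.30246500e+00, -9.55061815e-02]), 'dq': array([ 4.90887011e-05, -5.89382397e-05, -3.88135787e-04, -1.58516944e-03,
       -1.48161622e-03,  1.97275200e-04]), 'joint_torque': array([ 3.19455787e-03, -8.82138705e+01, -3.83868492e+01,  5.53915766e-05,
        9.91815235e-03, -3.32519932e-06]), 'tcp_pos': array([ 212.35410431, -587.55548948,  303.31712865]), 'tcp_rot': array([-3.14045312e+00, -1.08559361e-04,  3.46775264e-01]), 'wrist_force': array([ 0.39511065,  0.28907233, -0.05733379]), 'wrist_torque': array([-0.00647242,  0.01543939,  0.01735591]), 'finger_gap': 85.45162899605633} 53.900000000000006
scene [[466.03907451   0.         318.17249439]
 [  0.         466.03907451 241.35384123]
 [  0.           0.           1.        ]] [[-9.13083202e-01 -4.07772511e-01  8.03218210e-04  4.85236855e+02]
 [-2.19723532e-01  4.90343133e-01 -8.43377248e-01  1.92553430e+02]
 [ 3.43512205e-01 -7.70250084e-01 -5.37321294e-01  9.00674038e+02]
 [ 0.00000000e+00  0.00000000e+00  0.00000000e+00  1.00000000e+00]]
top [[480.55786053   0.         314.07245793]
 [  0.         480.55786053 243.64472891]
 [  0.           0.           1.        ]] [[-1.23872110e-02 -9.99837681e-01 -1.30831199e-02 -4.63990748e+01]
 [-9.92907495e-01  1.38464623e-02 -1.18080407e-01  5.62017273e+02]
 [ 1.18242395e-01  1.15276409e-02 -9.92917846e-01  9.07000186e+02]
 [ 0.00000000e+00  0.00000000e+00  0.00000000e+00  1.00000000e+00]]
```

View pics/scene0.png

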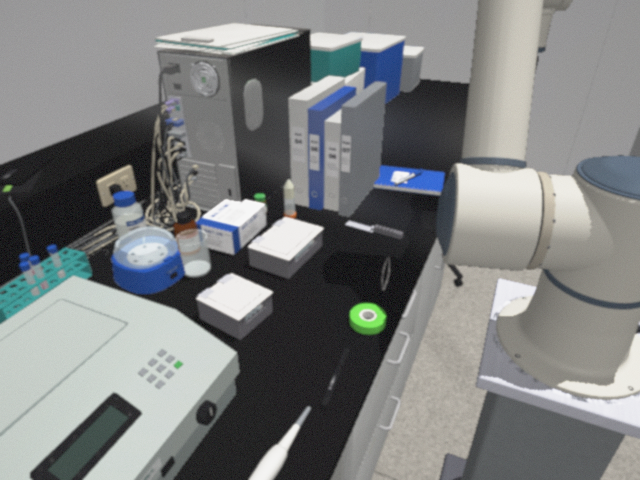

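View pics/top0.png

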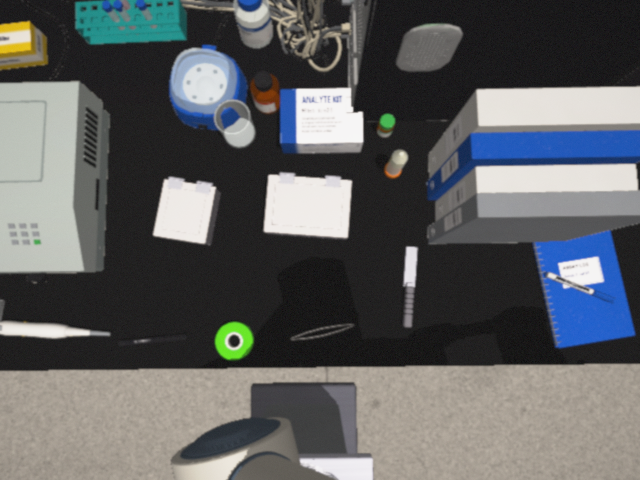

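```bash
python3 - <<'E'
import cv2
im=cv2.imread("pics/top0.png")
cv2.imwrite("pics/c1.png",cv2.resize(im[165:250,255:365],None,fx=7,fy=7,interpolation=cv2.INTER_CUBIC))
cv2.imwrite("pics/c2.png",cv2.resize(im[240:335,380:440],None,fx=6,fy=6,interpolation=cv2.INTER_CUBIC))
E
```

```text
(no output)
```

View pics/c1.png

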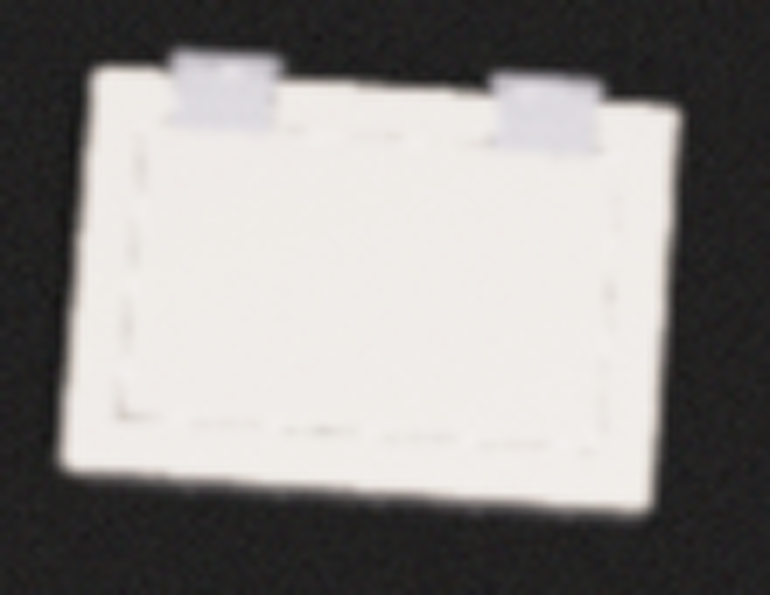

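View pics/c2.png

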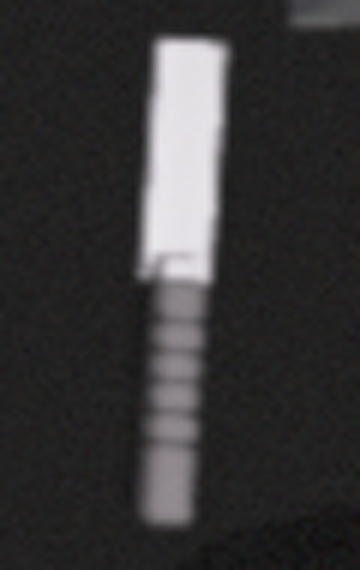

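```bash
cat > h.py <<'E'
import numpy as np
from cell import arm, viewer, workorder
def back(r,uv,z):
    K=np.array(r["camera_matrix"]);T=np.array(r["camera_from_world"])
    d=T[:3,:3].T@np.linalg.solve(K,[uv[0],uv[1],1]); o=-T[:3,:3].T@T[:3,3]
    return o+d*(z-o[2])/d[2]
def proj(r,p):
    K=np.array(r["camera_matrix"]);T=np.array(r["camera_from_world"])
    c=T[:3,:3]@np.array(p,float)+T[:3,3]; q=K@c; return q[:2]/q[2]
E
python3 - <<'E'
from h import *
np.set_printoptions(precision=1,suppress=True)
r=viewer.read_camera("top")
for n,(u,v),z in [("BL",(92,67),55),("BR",(681,106),55),("FR",(651,515),55),("FL",(60,470),55)]:
    print(n,back(r,(u/7+255-.43,v/7+165-.43),z))
for n,(u,v),z in [("tip",(157,40),3),("tip",(228,43),3),("base",(140,278),3),("base",(212,280),3),("end",(140,522),18),("end",(193,524),18)]:
    print(n,back(r,(u/6+380-.42,v/6+240-.42),z))
E
```

```text
BL [696.2  34.5  55. ]
BR [ 682.5 -128.8   55. ]
FR [ 568.4 -118.2   55. ]
FL [583.1  43.4  55. ]
tip [ 557.1 -237.9    3. ]
tip [ 555.7 -261.6    3. ]
base [ 477.6 -229.5    3. ]
base [ 476.7 -253.3    3. ]
end [ 398.5 -224.2   18. ]
end [ 397.6 -241.3   18. ]
```

```bash
python3 -m pendant '[{"travel":[0.0275,-0.0211,0],"rot":[0,0,0],"grip":0},{"travel":[0.0275,-0.0211,0],"rot":[0,0,0],"grip":0},{"travel":[0.0275,-0.0211,0],"rot":[0,0,0],"grip":0},{"travel":[0.0275,-0.0211,0],"rot":[0,0,0],"grip":0},{"travel":[0.0275,-0.0211,0],"rot":[0,0,0],"grip":0},{"travel":[0.0275,-0.0211,0],"rot":[0,0,0],"grip":0},{"travel":[0.0275,-0.0211,0],"rot":[0,0,0],"grip":0},{"travel":[0.0275,-0.0211,0],"rot":[0,0,0],"grip":0},{"travel":[0.0275,-0.0211,0],"rot":[0,0,0],"grip":0},{"travel":[0.0275,-0.0211,0],"rot":[0,0,0],"grip":0},{"travel":[0.0275,-0.0211,0],"rot":[0,0,0],"grip":0},{"travel":[0.0275,-0.0211,0],"rot":[0,0,0],"grip":0}]' 90
python3 -m pendant '[{"travel":[0,0,0],"rot":[0,0,0.113],"grip":0},{"travel":[0,0,0],"rot":[0,0,0.113],"grip":0},{"travel":[0,0,0],"rot":[0,0,0.113],"grip":0},{"travel":[0,0,0],"rot":[0,0,0.114],"grip":0},{"travel":[0,0,0],"rot":[0,0,0],"grip":0},{"travel":[0,0,0],"rot":[0,0,0],"grip":0}]'
```

```text
clock: 1.35
tcp_pos: [437.2, -236.2, 303.8]
tcp_rot: [-3.141, 0.0, 0.347]
wrist_force: [0.4, -1.3, -0.1]
finger_gap: 85.5
clock: 1.95
tcp_pos: [436.7, -237.5, 303.8]
tcp_rot: [-3.142, 0.0, -0.103]
wrist_force: [0.6, -0.1, -0.3]
finger_gap: 85.6
```

```bash
python3 -m pendant '[{"travel":[0,0,0.035],"rot":[0,0,0],"grip":0},{"travel":[0,0,0.035],"rot":[0,0,0],"grip":0},{"travel":[0,0,0.035],"rot":[0,0,0],"grip":0},{"travel":[0,0,0.035],"rot":[0,0,0],"grip":0},{"travel":[0,0,0.03],"rot":[0,0,0],"grip":0},{"travel":[0,0,0.025],"rot":[0,0,0],"grip":0},{"travel":[0,0,0.02],"rot":[0,0,0],"grip":0},{"travel":[0,0,0.013],"rot":[0,0,0],"grip":0},{"travel":[0,0,0],"rot":[0,0,0],"grip":0},{"travel":[0,0,0],"rot":[0,0,0],"grip":0},{"travel":[0,0,0],"rot":[0,0,0],"grip":0}]'
python3 - <<'E'
from h import *
import cv2
r=viewer.read_camera("top")
cv2.imwrite("pics/t2.png",cv2.resize(r["image"][200:350,350:480],None,fx=4,fy=4))
E
```

```text
clock: 3.05
tcp_pos: [437.0, -237.7, 76.6]
tcp_rot: [3.141, -0.001, -0.105]
wrist_force: [-0.1, 0.3, -0.3]
finger_gap: 85.3
```

View pics/t2.png

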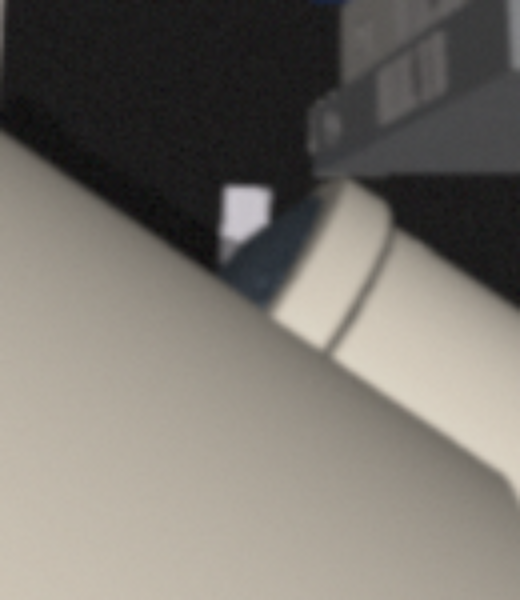

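```bash
python3 -m pendant '[{"travel":[0,0,0.0015],"rot":[0,0,0],"grip":0},{"travel":[0,0,0],"rot":[0,0,0],"grip":0.3},{"travel":[0,0,0],"rot":[0,0,0],"grip":0.6},{"travel":[0,0,0],"rot":[0,0,0],"grip":0.8},{"travel":[0,0,0],"rot":[0,0,0],"grip":1},{"travel":[0,0,0],"rot":[0,0,0],"grip":1},{"travel":[0,0,0],"rot":[0,0,0],"grip":1},{"travel":[0,0,0],"rot":[0,0,0],"grip":1},{"travel":[0,0,0],"rot":[0,0,0],"grip":1},{"travel":[0,0,0],"rot":[0,0,0],"grip":1},{"travel":[0,0,0],"rot":[0,0,0],"grip":1},{"travel":[0,0,0],"rot":[0,0,0],"grip":1}]' 90
```

```text
clock: 4.3
tcp_pos: [436.7, -237.5, 74.7]
tcp_rot: [3.141, -0.0, -0.106]
wrist_force: [-0.9, 0.9, 10.3]
finger_gap: 13.7
```

```bash
python3 -m pendant '[{"travel":[0,0,-0.005],"rot":[0,0,0],"grip":1},{"travel":[0,0,-0.015],"rot":[0,0,0],"grip":1},{"travel":[0,0,-0.02],"rot":[0,0,0],"grip":1},{"travel":[0,0,-0.02],"rot":[0,0,0],"grip":1},{"travel":[0,0,-0.02],"rot":[0,0,0],"grip":1},{"travel":[0,0,-0.02],"rot":[0,0,0],"grip":1},{"travel":[0,0,0],"rot":[0,0,0],"grip":1},{"travel":[0,0,0],"rot":[0,0,0],"grip":1}]'
python3 - <<'E'
from h import *
import cv2
r=viewer.read_camera("top")
cv2.imwrite("pics/t3.png",cv2.resize(r["image"][200:350,350:480],None,fx=4,fy=4))
r=viewer.read_camera("scene")
cv2.imwrite("pics/s3.png",cv2.resize(r["image"][120:360,160:480],None,fx=2.5,fy=2.5))
E
```

```text
clock: 5.1
tcp_pos: [436.7, -237.5, 174.5]
tcp_rot: [3.141, -0.001, -0.106]
wrist_force: [-0.5, 0.5, -1.6]
finger_gap: 13.7
```

View pics/t3.png

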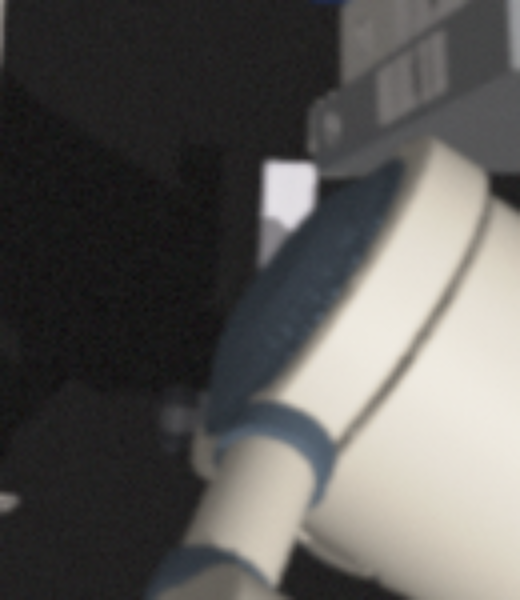

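View pics/s3.png

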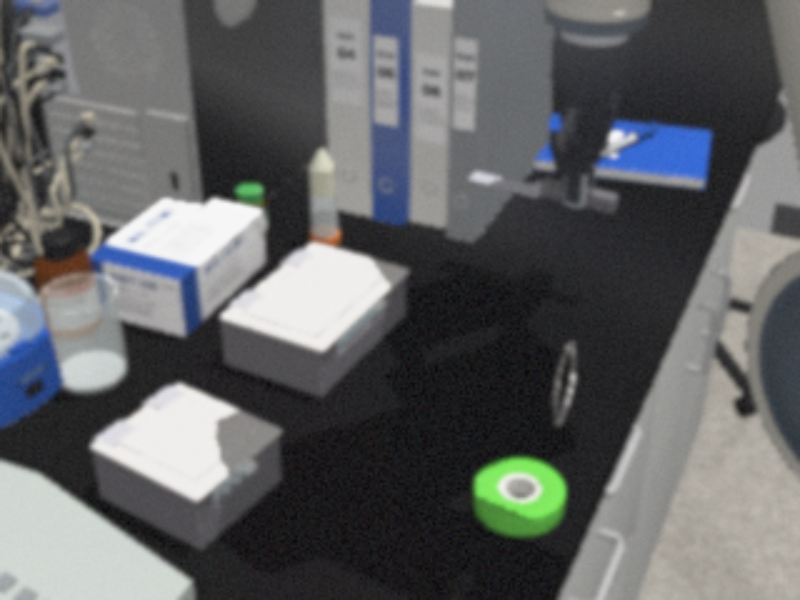

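```bash
python3 - <<'E'
from h import *
import cv2
r=viewer.read_camera("scene")
cv2.imwrite("pics/s4.png",cv2.resize(r["image"][175:215,335:415],None,fx=10,fy=10,interpolation=cv2.INTER_CUBIC))
t=viewer.read_camera("top")
a=0.106
ex=np.array([np.cos(a),-np.sin(a),0]); ey=np.array([np.sin(a),np.cos(a),0])
o=np.array([457-.2,-239.1,99.8])
for n,x,y,z in [("tipL",100,11,3),("tipR",100,-11,3),("baseL",20,11,3),("baseR",20,-11,3),("endLtop",-60,8,18),("endRtop",-60,-8,18),("frontL",20,8,18),("frontR",20,-8,18)]:
    p=o+x*ex+y*ey+[0,0,z]
    q=proj(r,p); q2=proj(t,p); print(n,np.round((q-[335,175])*10,0),np.round((q2-[350,200])*4,0))
E
```

```text
tipL [113. 153.] [264. 159.]
tipR [151. 121.] [313. 164.]
baseL [393. 224.] [252. 336.]
baseR [428. 190.] [301. 341.]
endLtop [699. 239.] [252. 520.]
endRtop [723. 214.] [289. 523.]
frontL [402. 166.] [265. 336.]
frontR [427. 142.] [301. 339.]
```

View pics/s4.png

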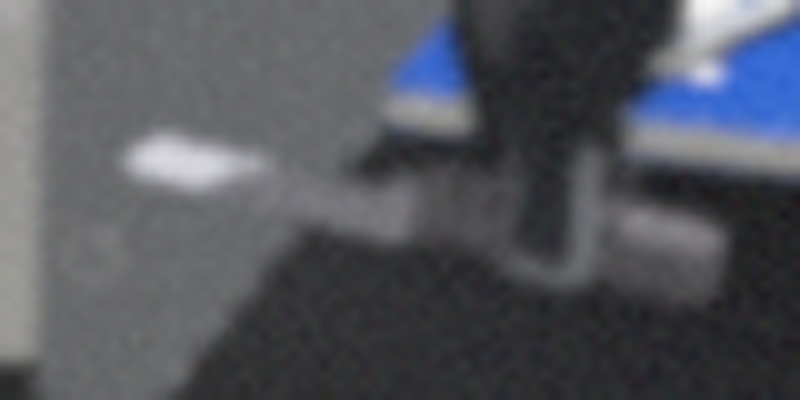

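```bash
python3 - <<'E'
from h import *
import cv2
np.set_printoptions(precision=1,suppress=True)
r=viewer.read_camera("scene");t=viewer.read_camera("top")
for p in [(290,337),(322,331),(355,325)]: print(back(t,p,0),proj(r,back(t,p,0)))
for p in [(386,256),(386,274),(384,292)]: print(back(r,p,0),proj(t,back(r,p,0)))
a=cv2.resize(r["image"][235:315,345:425],None,fx=6,fy=6,interpolation=cv2.INTER_CUBIC)
b=cv2.resize(t["image"][290:370,280:365],None,fx=6,fy=6,interpolation=cv2.INTER_CUBIC)[:480]
cv2.imwrite("pics/ring.png",np.hstack([a,b])[:, :800])
E
```

```text
[379.8  -3.4   0. ] [381.2 289.8]
[390.7 -67.    0. ] [385. 273.]
[ 401.7 -132.6    0. ] [388.6 257.4]
[ 409.4 -135.8    0. ] [356.5 321. ]
[387.5 -64.3   0. ] [320.7 332.7]
[371.8   1.6   0. ] [287.5 341.1]
```

View pics/ring.png

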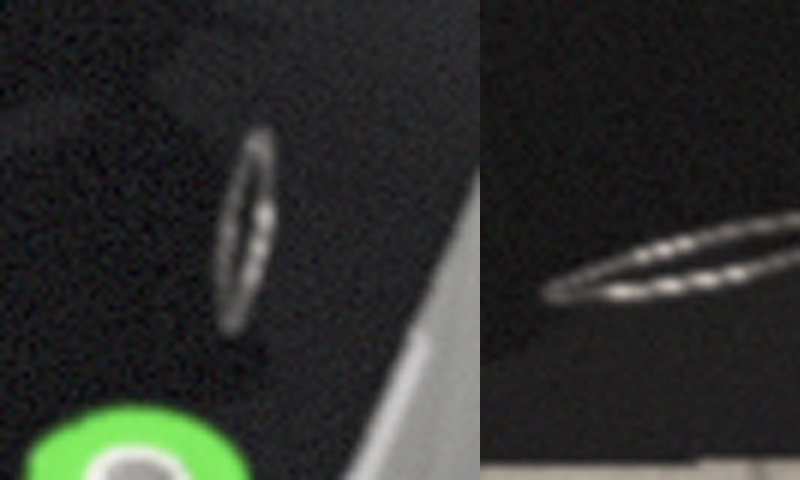

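```bash
python3 -m pendant '[{"travel":[-0.003,-0.011,0],"rot":[0,0,0],"grip":1},{"travel":[-0.0025,-0.025,0],"rot":[0,0,0],"grip":1},{"travel":[-0.0025,-0.025,0],"rot":[0,0,0],"grip":1},{"travel":[-0.0025,-0.025,0],"rot":[0,0,0],"grip":1},{"travel":[-0.0025,-0.025,0],"rot":[0,0,0],"grip":1},{"travel":[-0.0025,-0.025,0],"rot":[0,0,0],"grip":1},{"travel":[-0.0025,-0.025,0],"rot":[0,0,0],"grip":1},{"travel":[-0.0025,-0.025,0],"rot":[0,0,0],"grip":1},{"travel":[-0.0025,-0.025,0],"rot":[0,0,-0.01],"grip":1},{"travel":[0,0,0],"rot":[0,0,-0.009],"grip":1},{"travel":[0,0,0],"rot":[0,0,0],"grip":1},{"travel":[0,0,0],"rot":[0,0,0],"grip":1}]'
python3 -m pendant '[{"travel":[0,0,0.015],"rot":[0,0,0],"grip":1},{"travel":[0,0,0.02],"rot":[0,0,0],"grip":1},{"travel":[0,0,0.018],"rot":[0,0,0],"grip":1},{"travel":[0,0,0.0095],"rot":[0,0,0],"grip":1},{"travel":[0,0,0],"rot":[0,0,0],"grip":1},{"travel":[0,0,0],"rot":[0,0,0],"grip":1},{"travel":[0,0,0],"rot":[0,0,0],"grip":1}]'
python3 - <<'E'
from h import *
import cv2
r=viewer.read_camera("top")
cv2.imwrite("pics/t5.png",cv2.resize(r["image"][160:300,240:400],None,fx=5,fy=5))
r=viewer.read_camera("scene")
cv2.imwrite("pics/s5.png",cv2.resize(r["image"][180:300,220:380],None,fx=5,fy=5,interpolation=cv2.INTER_CUBIC))
E
```

```text
clock: 6.6
tcp_pos: [436.1, -25.5, 174.4]
tcp_rot: [3.142, 0.0, -0.088]
wrist_force: [-0.0, 0.2, -0.9]
finger_gap: 13.8
clock: 7.3
tcp_pos: [436.6, -25.4, 112.5]
tcp_rot: [3.141, -0.001, -0.087]
wrist_force: [0.4, -0.1, -0.7]
finger_gap: 13.6
```

View pics/t5.png

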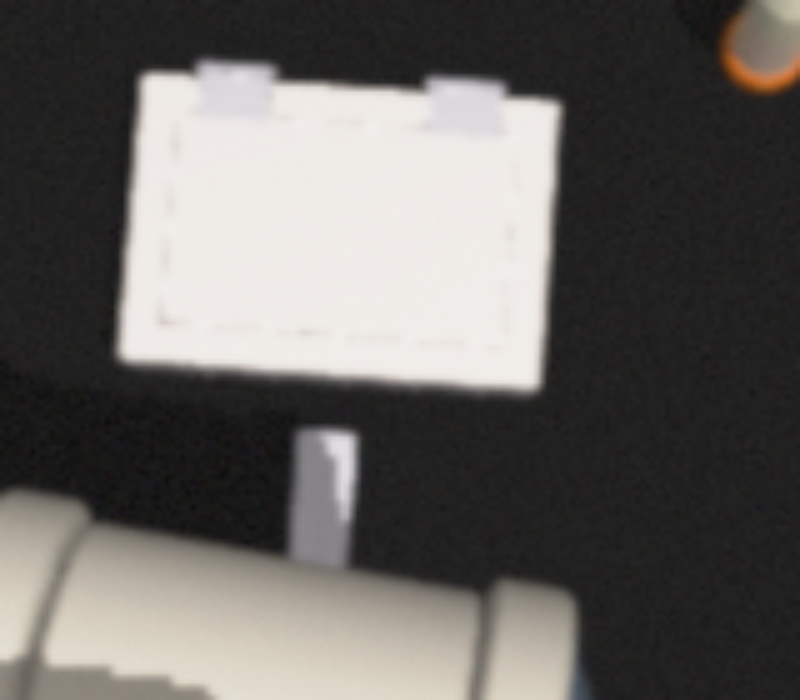

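View pics/s5.png

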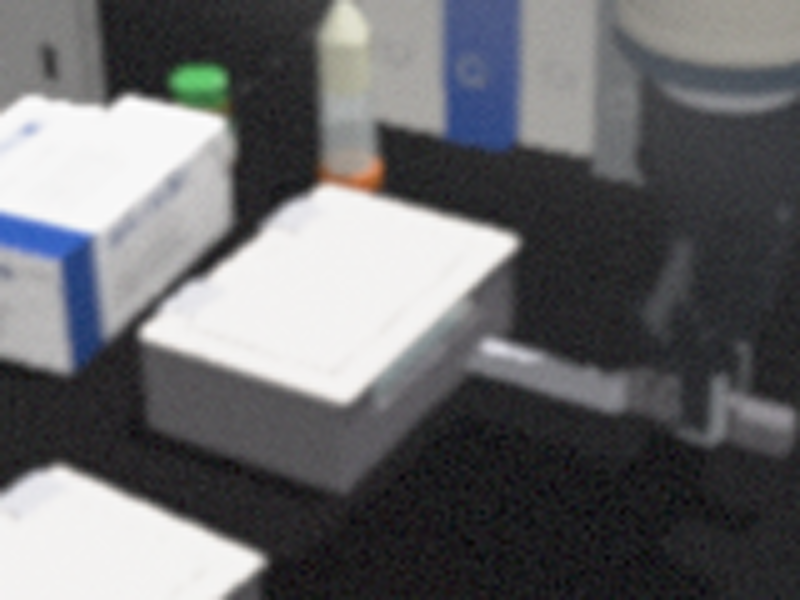

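```bash
python3 -m pendant '[{"travel":[0.007,0,0],"rot":[0,0,0],"grip":1},{"travel":[0.007,0,0],"rot":[0,0,0],"grip":1},{"travel":[0.007,0,0],"rot":[0,0,0],"grip":1},{"travel":[0.007,0,0],"rot":[0,0,0],"grip":1},{"travel":[0.007,0,0],"rot":[0,0,0],"grip":1},{"travel":[0,0,0],"rot":[0,0,0],"grip":1}]'
python3 -m pendant '[{"travel":[0.007,0,0],"rot":[0,0,0],"grip":1},{"travel":[0.007,0,0],"rot":[0,0,0],"grip":1},{"travel":[0.007,0,0],"rot":[0,0,0],"grip":1},{"travel":[0.004,0,0],"rot":[0,0,0],"grip":1},{"travel":[0,0,0],"rot":[0,0,0],"grip":1},{"travel":[0,0,0],"rot":[0,0,0],"grip":1}]'
python3 - <<'E'
from h import *
import cv2
r=viewer.read_camera("top")
cv2.imwrite("pics/t6.png",cv2.resize(r["image"][160:300,240:400],None,fx=5,fy=5))
r=viewer.read_camera("scene")
cv2.imwrite("pics/s6.png",cv2.resize(r["image"][180:300,220:380],None,fx=5,fy=5,interpolation=cv2.INTER_CUBIC))
E
```

```text
clock: 8.0
tcp_pos: [472.3, -28.5, 111.9]
tcp_rot: [3.141, -0.001, -0.087]
wrist_force: [0.5, 0.4, -0.9]
finger_gap: 13.4
clock: 8.6
tcp_pos: [495.8, -30.5, 111.8]
tcp_rot: [-3.142, 0.0, -0.087]
wrist_force: [0.1, 0.1, -0.9]
finger_gap: 14.0
```

View pics/t6.png

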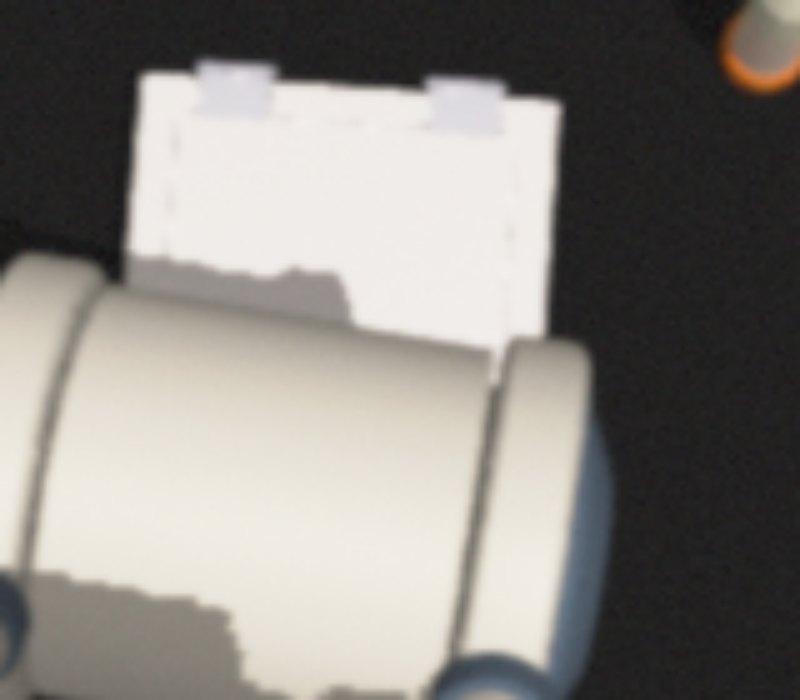

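View pics/s6.png

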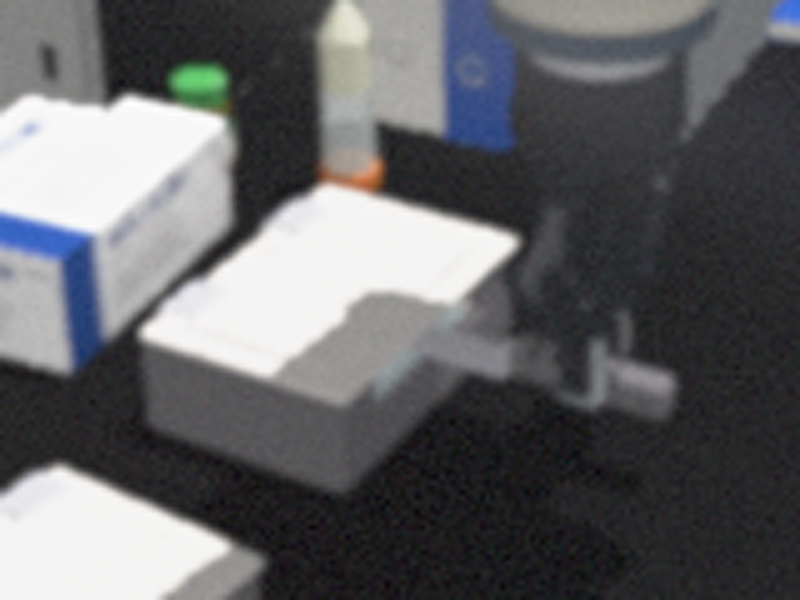

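```bash
python3 -m pendant '[{"travel":[0,0,-0.005],"rot":[0,0,0],"grip":1},{"travel":[0,0,-0.004],"rot":[0,0,0],"grip":1},{"travel":[0,0,-0.004],"rot":[0,0,0],"grip":1},{"travel":[0,0,-0.004],"rot":[0,0,0],"grip":1},{"travel":[0,0,-0.004],"rot":[0,0,0],"grip":1},{"travel":[0,0,-0.004],"rot":[0,0,0],"grip":1},{"travel":[0,0,-0.004],"rot":[0,0,0],"grip":1},{"travel":[0,0,-0.004],"rot":[0,0,0],"grip":1},{"travel":[0,0,-0.004],"rot":[0,0,0],"grip":1},{"travel":[0,0,-0.004],"rot":[0,0,0],"grip":1},{"travel":[0,0,0],"rot":[0,0,0],"grip":1}]'
python3 - <<'E'
from h import *
import cv2
r=viewer.read_camera("scene")
cv2.imwrite("pics/s7.png",cv2.resize(r["image"][160:300,220:380],None,fx=4,fy=4,interpolation=cv2.INTER_CUBIC))
print(arm.observe()["wrist_force"],arm.observe()["wrist_torque"])
E
```

```text
clock: 9.8
tcp_pos: [496.1, -30.5, 153.4]
tcp_rot: [3.142, -0.0, -0.087]
wrist_force: [-0.5, 0.9, -2.1]
finger_gap: 13.7
[-0.35259702 -0.29966945 -1.76829882] [-0.0429455   0.12615228 -0.00252701]
```

View pics/s7.png

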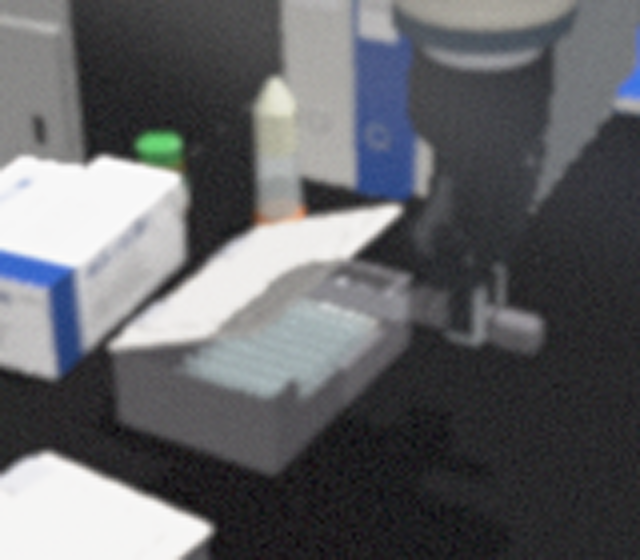

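```bash
python3 -m pendant '[{"travel":[0.002,0,-0.004],"rot":[0,0,0],"grip":1},{"travel":[0.002,0,-0.004],"rot":[0,0,0],"grip":1},{"travel":[0.002,0,-0.004],"rot":[0,0,0],"grip":1},{"travel":[0.002,0,-0.004],"rot":[0,0,0],"grip":1},{"travel":[0.002,0,-0.004],"rot":[0,0,0],"grip":1},{"travel":[0.002,0,-0.004],"rot":[0,0,0],"grip":1},{"travel":[0.002,0,-0.004],"rot":[0,0,0],"grip":1},{"travel":[0.002,0,-0.004],"rot":[0,0,0],"grip":1},{"travel":[0.002,0,-0.004],"rot":[0,0,0],"grip":1},{"travel":[0.002,0,-0.004],"rot":[0,0,0],"grip":1},{"travel":[0,0,0],"rot":[0,0,0],"grip":1}]'
python3 - <<'E'
from h import *
import cv2
r=viewer.read_camera("scene")
cv2.imwrite("pics/s8.png",cv2.resize(r["image"][160:300,220:380],None,fx=4,fy=4,interpolation=cv2.INTER_CUBIC))
print(arm.observe()["wrist_force"],arm.observe()["wrist_torque"])
E
```

```text
clock: 10.95
tcp_pos: [516.5, -32.3, 193.5]
tcp_rot: [3.142, -0.001, -0.087]
wrist_force: [0.1, 0.4, -1.2]
finger_gap: 13.7
[ 0.51994981  0.36742104 -0.31869354] [ 0.04412014  0.06946452 -0.00448224]
```

View pics/s8.png

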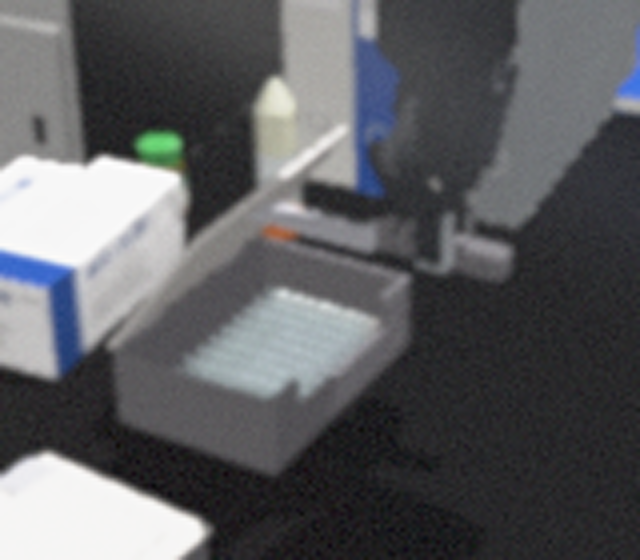

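```bash
python3 -m pendant '[{"travel":[0.003,0,0],"rot":[0,0,0],"grip":1},{"travel":[0.003,0,0],"rot":[0,0,0],"grip":1},{"travel":[0.003,0,0],"rot":[0,0,0],"grip":1},{"travel":[0,0,0],"rot":[0,0,0],"grip":1},{"travel":[-0.005,0,0],"rot":[0,0,0],"grip":1},{"travel":[-0.01,0,0],"rot":[0,0,0],"grip":1},{"travel":[-0.02,0,0],"rot":[0,0,0],"grip":1},{"travel":[-0.02,0,0],"rot":[0,0,0],"grip":1},{"travel":[-0.02,0,0],"rot":[0,0,0],"grip":1},{"travel":[-0.02,0,0],"rot":[0,0,0],"grip":1},{"travel":[0,0,0],"rot":[0,0,0],"grip":1},{"travel":[0,0,0],"rot":[0,0,0],"grip":1}]'
python3 - <<'E'
from h import *
import cv2
r=viewer.read_camera("scene")
cv2.imwrite("pics/s9.png",cv2.resize(r["image"][150:300,220:420],None,fx=4,fy=4,interpolation=cv2.INTER_CUBIC))
E
```

```text
clock: 12.2
tcp_pos: [429.9, -24.7, 193.1]
tcp_rot: [3.142, -0.001, -0.087]
wrist_force: [0.7, 0.0, 0.4]
finger_gap: 13.8
```

View pics/s9.png

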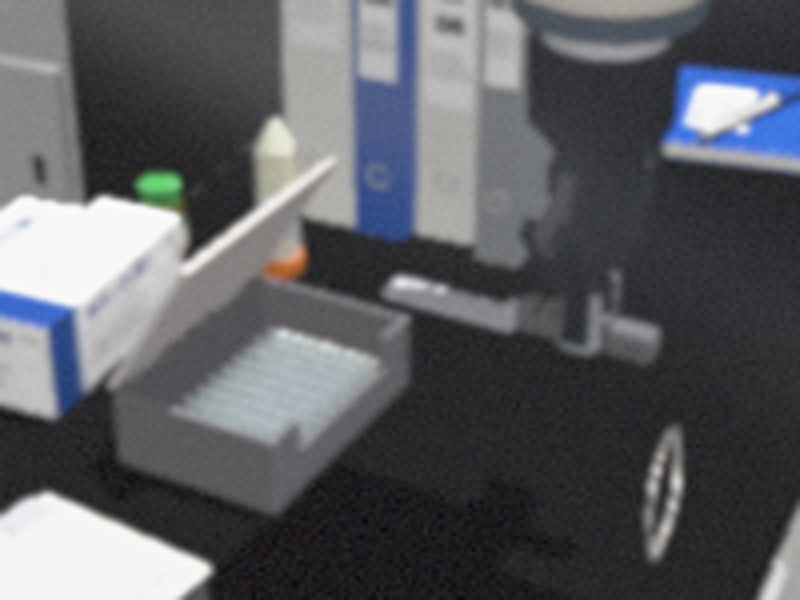

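```bash
python3 -m pendant '[{"travel":[0,0.01,0],"rot":[0,0,0],"grip":1},{"travel":[0,0.02,0],"rot":[0,0,0],"grip":1},{"travel":[0.003,0.027,0],"rot":[0,0,0],"grip":1},{"travel":[0.003,0.027,0],"rot":[0,0,0],"grip":1},{"travel":[0.003,0.027,0],"rot":[0,0,0],"grip":1},{"travel":[0.003,0.027,0],"rot":[0,0,0],"grip":1},{"travel":[0.003,0.027,0],"rot":[0,0,0],"grip":1},{"travel":[0.003,0.027,0],"rot":[0,0,0],"grip":1},{"travel":[0.003,0.02,0],"rot":[0,0,0],"grip":1},{"travel":[0.003,0,0],"rot":[0,0,0],"grip":1},{"travel":[0,0,0],"rot":[0,0,0],"grip":1},{"travel":[0,0,0],"rot":[0,0,0],"grip":1}]'
python3 -m pendant '[{"travel":[0,0,0.01],"rot":[0,0,0],"grip":1},{"travel":[0,0,0.02],"rot":[0,0,0],"grip":1},{"travel":[0,0,0.02],"rot":[0,0,0],"grip":1},{"travel":[0,0,0.02],"rot":[0,0,0],"grip":1},{"travel":[0,0,0.02],"rot":[0,0,0],"grip":1},{"travel":[0,0,0.01],"rot":[0,0,0],"grip":1},{"travel":[0,0,0.01],"rot":[0,0,0],"grip":1},{"travel":[0,0,0],"rot":[0,0,0],"grip":1},{"travel":[0,0,0],"rot":[0,0,0],"grip":1},{"travel":[0,0,0],"rot":[0,0,0],"grip":1}]'
```

```text
clock: 13.45
tcp_pos: [435.5, -237.6, 192.7]
tcp_rot: [-3.141, 0.0, -0.087]
wrist_force: [-0.4, 0.3, -1.4]
finger_gap: 13.6
clock: 14.45
tcp_pos: [436.0, -238.2, 83.5]
tcp_rot: [3.141, -0.001, -0.087]
wrist_force: [0.4, 0.4, -0.3]
finger_gap: 13.5
```

```bash
python3 -m pendant '[{"travel":[0,0,0.003],"rot":[0,0,0],"grip":1},{"travel":[0,0,0.002],"rot":[0,0,0],"grip":1},{"travel":[0,0,0.002],"rot":[0,0,0],"grip":1},{"travel":[0,0,0.001],"rot":[0,0,0],"grip":1},{"travel":[0,0,0],"rot":[0,0,0],"grip":1},{"travel":[0,0,0],"rot":[0,0,0],"grip":1},{"travel":[0,0,0],"rot":[0,0,0],"grip":1}]'
python3 - <<'E'
from h import *
import cv2
r=viewer.read_camera("scene")
cv2.imwrite("pics/s10.png",cv2.resize(r["image"][150:300,220:420],None,fx=4,fy=4,interpolation=cv2.INTER_CUBIC))
E
```

```text
clock: 15.15
tcp_pos: [435.7, -238.0, 74.9]
tcp_rot: [-3.142, 0.0, -0.087]
wrist_force: [-0.3, -1.0, -0.2]
finger_gap: 13.8
```

View pics/s10.png

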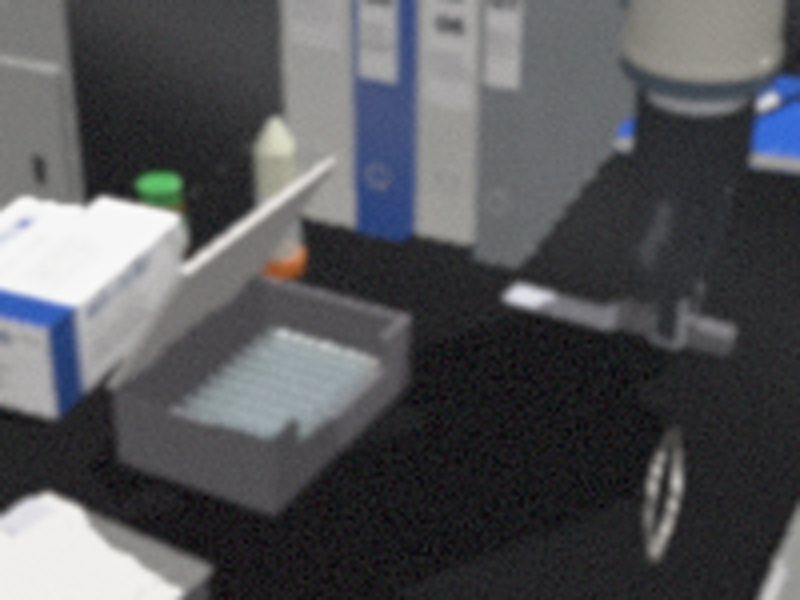

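```bash
python3 -m pendant '[{"travel":[0,0,0.001],"rot":[0,0,0],"grip":1},{"travel":[0,0,0],"rot":[0,0,0],"grip":1},{"travel":[0,0,0],"rot":[0,0,0],"grip":0.7},{"travel":[0,0,0],"rot":[0,0,0],"grip":0.5},{"travel":[0,0,0],"rot":[0,0,0],"grip":0.2},{"travel":[0,0,0],"rot":[0,0,0],"grip":0},{"travel":[0,0,0],"rot":[0,0,0],"grip":0},{"travel":[0,0,0],"rot":[0,0,0],"grip":0},{"travel":[0,0,0],"rot":[0,0,0],"grip":0},{"travel":[0,0,0],"rot":[0,0,0],"grip":0}]'
python3 -m pendant '[{"travel":[0,0,-0.01],"rot":[0,0,0],"grip":0},{"travel":[0,0,-0.02],"rot":[0,0,0],"grip":0},{"travel":[0,0,-0.03],"rot":[0,0,0],"grip":0},{"travel":[0,0,-0.03],"rot":[0,0,0],"grip":0},{"travel":[0,0,-0.03],"rot":[0,0,0],"grip":0},{"travel":[0,0,-0.03],"rot":[0,0,0],"grip":0},{"travel":[0,0.03,-0.02],"rot":[0,0,0],"grip":0},{"travel":[-0.02,0.04,0],"rot":[0,0,0],"grip":0},{"travel":[-0.02,0.04,0],"rot":[0,0,0],"grip":0},{"travel":[-0.02,0.04,0],"rot":[0,0,0],"grip":0},{"travel":[0,0,0],"rot":[0,0,0],"grip":0},{"travel":[0,0,0],"rot":[0,0,0],"grip":0}]'
python3 - <<'E'
from h import *
import cv2
r=viewer.read_camera("scene")
cv2.imwrite("pics/s11.png",r["image"])
r=viewer.read_camera("top")
cv2.imwrite("pics/t11.png",r["image"])
E
```

```text
clock: 16.2
tcp_pos: [435.7, -238.0, 73.9]
tcp_rot: [-3.142, 0.0, -0.087]
wrist_force: [0.4, 0.6, 0.2]
finger_gap: 85.1
clock: 17.4
tcp_pos: [362.2, -382.7, 244.4]
tcp_rot: [-3.142, -0.0, -0.089]
wrist_force: [0.5, -0.0, -0.0]
finger_gap: 85.3
```

View pics/s11.png

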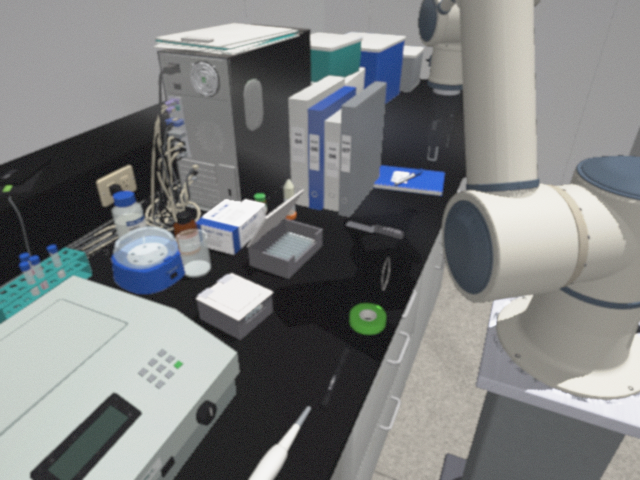

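View pics/t11.png

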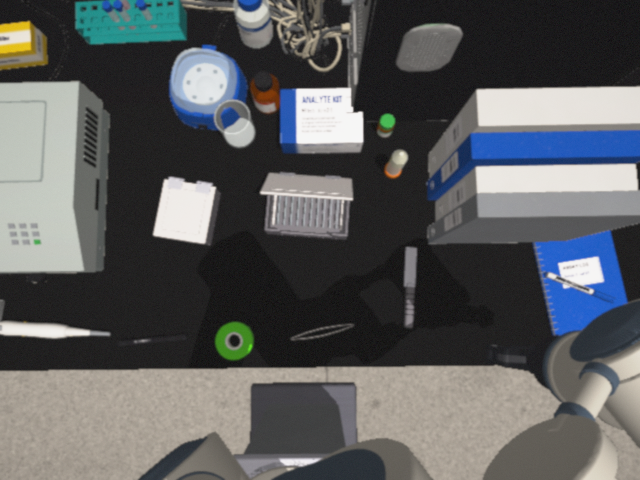

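The lid stands open with its front edge at about (262,194)–(352,200) in the top view. The lifter lies flat at (410,247–327), and the narrow case is shut. I'll check the lid angle numerically before handing in.

```bash
python3 - <<'E'
from h import *
import cv2
t=viewer.read_camera("top");r=viewer.read_camera("scene")
ex=np.array([.9962,-.0868,0]);ey=np.array([.0868,.9962,0]);h=np.array([688.4,-47.2,50])
for th in (.7,.8,.9,1.,1.1):
    p=h-113*np.cos(th)*ex+[0,0,113*np.sin(th)]
    print(th,[np.round(proj(c,p+s*81*ey),1) for c in(t,r) for s in(1,-1)])
cv2.imwrite("pics/s12.png",cv2.resize(r["image"][180:290,235:335],None,fx=5,fy=5))
E
```

```text
0.7 [array([260. , 211.7]), array([350.6, 218.2]), array([277.8, 229.9]), array([314.4, 199.8])]
0.8 [array([259.8, 206.6]), array([351.2, 213.1]), array([274.6, 225.8]), array([311.6, 196.1])]
0.9 [array([259.7, 201. ]), array([351.8, 207.6]), array([271.2, 221.9]), array([308.6, 192.6])]
1.0 [array([259.7, 195.1]), array([352.4, 201.7]), array([267.5, 218.2]), array([305.3, 189.3])]
1.1 [array([259.7, 188.9]), array([353. , 195.4]), array([263.6, 214.9]), array([301.8, 186.3])]
```

View pics/s12.png

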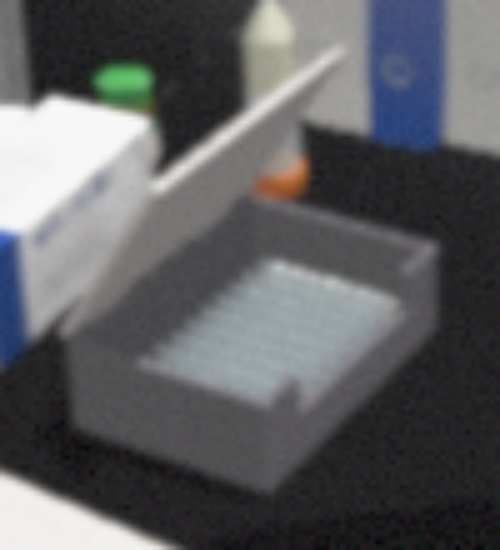

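The lid stands at about 1.0 rad: its right front corner is at (303,189) in the scene view, which agrees with the prediction.

```bash
python3 -c "
from cell import workorder
print(workorder.sign_off())"
```

```text
the job is handed in; nothing more can be done
None
```

The wide case's lid is open by itself at about 1.0 rad (roughly 57°). The lifter is back on the worktop near where it started, and I handed the job in at about 17.5 s.

- **What I did:** I gripped the lifter by its handle and slid the blade about 40 mm under the lid's front edge. I then raised the blade about 80 mm while moving it forward, pulled it out straight, and laid the lifter down.
- **Last checks:**
  - The lid's front-edge position in the top and scene pictures both matched an opening of about 1.0 rad.
  - The lifter looks flat and well clear of both cases, and the gripper has let go and moved away.
  - The narrow case looks shut.
- **Contact with the wide case:** Only the lifter was planned to touch it. The arm hid the blade in the top view during the lift. The pictures show the gripper clear of the lid, and the wrist forces I read during insertion and the lift stayed at 2 to 3 N or less.
- **Small disagreements:**
  - The scene camera was about 1 pixel (2 mm) off from the top camera.
  - The finger gap read about 14 mm on the 16 mm handle.
  - The wrist read about 10 N vertically while the gripper closed; that went away on lifting.

None of these affected the job, and no check failed.

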